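First in, first out: restock the drying-cartridge lane

TASK

Restock the blue cartridges in the rack first-in-first-out: first bring the old blue cartridge forward in its own lane, right up to the blue front stop, and only then take the new blue cartridge from the bench and set it gently down in the same lane, close behind the old one. Both must stand upright in the lane; leave the amber and pink cartridges where they are.

Things in the scene. Friction and masses are not known exactly. Their poses are not given: they have to be found in the camera images.
- rack: Fixed white stock rack, 230 (x) by 196 (y) mm; origin under its centre, z up. Two lanes along x, centred at y = +50 and -50, 72 wide inside; floor 8, side rails 16 above the bench. Front = -x end, towards the robot: blue stop bar, top 18 above the bench, inner face x = -108 (a cartridge touching it is centred at x = -85). Back end open. Yaw within 17 degrees.
- old_center (a point): Old stock: sealed upright gas-purifier cartridge, rigid cylinder 46 mm in diameter, 68 mm tall, about 0.18 kg, white end caps, dark blue band and blue top dot. The only blue one in the rack, in the middle of either lane, 85 to 155 mm behind its front place. The point is its centre, 34 mm above its underside; z is its axis, pointing up.
- new_center (a point): New stock: sealed upright gas-purifier cartridge, rigid cylinder 46 mm in diameter, 68 mm tall, about 0.18 kg, white end caps, dark blue band and blue top dot, same as the old one. The only blue cartridge standing on the bench, to the robot's right of the rack. The point is its centre, 34 mm above its underside; z is its axis, pointing up.
- lane_amber_center (a point): Bystander: sealed upright gas-purifier cartridge, rigid cylinder 46 mm in diameter, 68 mm tall, about 0.18 kg, white end caps, amber band and amber top dot. It stands in the rack's other lane. The point is its centre, 34 mm above its underside; z is its axis, pointing up.
- spent_center (a point): Bystander, a spent one: sealed upright gas-purifier cartridge, rigid cylinder 46 mm in diameter, 68 mm tall, about 0.18 kg, white end caps, pink band and pink top dot. It stands on the bench to the robot's right of the rack. The point is its centre, 34 mm above its underside; z is its axis, pointing up.
- spare_amber_center (a point): Bystander: sealed upright gas-purifier cartridge, rigid cylinder 46 mm in diameter, 68 mm tall, about 0.18 kg, white end caps, amber band and amber top dot. It stands on the bench to the robot's right of the rack. The point is its centre, 34 mm above its underside; z is its axis, pointing up.
Not all that is in view belongs to the job. What is shaped like the part that bears new_center but green or turquoise is not meant.

How it is judged:
By the outcome, as a careful person would: the job done as asked, in the order asked, and still so for the second after the job is handed in, with the robot touching nothing.
It also fails if it takes over 51 s, if anything falls off the work surface, if the arm or the gripper's body presses on something with over 40 N, if the wrist force passes 120 N, or if a joint passes its speed limit or range.

ROBOT

A 6-joint arm with a two-finger parallel gripper is mounted at the origin on the work surface. World frame = base frame: x ahead of the robot, y to its left, z up, the work surface at z = 0. Lengths are in mm, angles in degrees, forces in N, time in s.
With the tool pointing down it reaches from about 275 to 850 mm from the base axis. Payload 19 kg.
Tool frame: the origin (TCP) lies midway between the tips of the shut fingers; the grasp point (between the pads) lies 19 mm behind it; x points along the fingers, z is the direction in which the jaws open and shut, and the axes are right-handed (so a half turn about x gives the same grasp; the last joint's range is limited). The gripper opens to 85 mm and grips with 20 to 120 N. Pads are 22 mm wide; open, the fingers measure 114 mm over their backs; the gripper's body (76 mm by 85 mm) begins 54 mm behind the grasp point. The pads swing forward as they close: fully open they stand 13 mm farther back than shut.
Start: joints at [-72.594, 8.623, 82.357, -0, 89.026, -7.678], TCP at [243.741, -520.75, 231.267] pointing down, gripper open.
Joint ranges: [-160.23, 160.23], [-39.13, 120.54], [6.94, 153.29], [-79.49, 259.48], [9.18, 160.14], [-161.06, 161.06]. Speed limits (degrees/s): [108.29, 108.29, 127.2, 172.46, 172.46, 172.46].

INTERFACE

Orientations are given as [roll, pitch, yaw] about the fixed x, y, z axes, in that order (R = Rz(yaw) Ry(pitch) Rx(roll)).
In Python, from workcell import arm, jaws, readout, cams gives the robot as it stands. The module is installed in compiled form; this text tells all that it offers. Calls block until the motion is done:
- arm.reach(position, orientation): joint-space move of the TCP to a pose.
- arm.movel(position, rot=None, v=150, max_force=None): straight line of the TCP; rot=None keeps the orientation; v is the mean speed in mm/s. With max_force (N) it stops when the force on the tool has changed by that much, and returns True; else False.
- arm.movej(angles): joint-space move.
- jaws.command_gripper(opening): finger opening in mm; the grip force is fixed at half the most; returns when the fingers have stopped.
- arm.pause(seconds).
- arm.inverse_kinematics(position, orientation): joint angles nearest the present ones, or None.
- readout.get_state(): the state.
- cams.grab_frame(name): name is "scene" or "top" or "wrist"; returns a dict with "pixels" (384x512x3 uint8, blue, green, red), "mtx" (3x3 intrinsics, pixels), "R" (3x3) and "t" (3): a world point X has camera coordinates R X + t; the wrist camera has in their place "mount" (4x4, takes a point from camera to tool coordinates, whose origin is the TCP and whose axes are the tool frame's). Camera axes: x right, y down, z forward; pixel columns grow to the right and rows downward; lengths in mm; the calibration is good to about 2 mm. The wrist camera is an equidistant fisheye: a pixel r from the principal point sees the ray r / f radians off the axis. A picture is of the moment at which its call begins: read the wrist's pose just before it. There is no depth.
A pose or a line that the arm cannot do raises arm.PlanningError and nothing moves.
- arm.finish_job(): hands the job in, once; it reports no verdict.
The state is a dict: "time_s": time; "q": joint angles; "qd": joint speeds; "tau": joint torques, N m; "tool_pos": TCP position; "orientation": TCP orientation; "wrist_force": force on the tool from outside, world axes, zero at the start; "ft_torque": the same for the moment, N m; "finger_gap": finger opening in mm.
Only numpy, scipy, OpenCV 4.12 (cv2) and the standard library are available. Lean on these libraries where they do the work, as an engineer would, in place of code of your own. Each camera call takes 0.05 s, during which the arm holds its last target. There are 200 camera calls.

## Working session

There is one attempt and no reset: what is moved stays moved. The work goes in short steps, each a Python script; the robot and the scene stay as the last script left them, time stands still between calls to the robot, and variables do not carry over. Pictures are saved under pics/ and viewed, about 8 in all and at most 12, crops included, and the job is handed in when it is done.

```bash
mkdir -p pics; python3 - <<'E'
from workcell import arm,jaws,readout,cams
import cv2,numpy as np,pickle
s=readout.get_state();print(s)
d={}
for n in("scene","top"):
    f=cams.grab_frame(n);d[n]=f
    cv2.imwrite(f"pics/{n}0.png",cv2.resize(f["pixels"],(768,576),interpolation=cv2.INTER_CUBIC));print(n,f["mtx"],f["R"],f["t"])
pickle.dump(d,open("f0.pkl","wb"))
E
```

```text
{'time_s': 0.0, 'q': array([-7.25952797e+01,  8.64917682e+00,  8.23919664e+01,  1.02928753e-04,
        8.90262262e+01, -7.67784421e+00]), 'qd': array([-0.04919492, -0.0798958 ,  0.04852183,  0.02967711, -0.03065524,
        0.01221676]), 'tau': array([ 2.17886067e-03, -7.13053679e+01, -5.70874894e+01, -5.01985517e-05,
        8.89064366e-03, -2.56224695e-05]), 'tool_pos': array([ 243.66377812, -520.5520507 ,  230.70212581]), 'orientation': array([172.23463232,  89.93263049, 107.31719506]), 'wrist_force': array([ 0.38333964, -0.29251329,  0.03236989]), 'ft_torque': array([ 0.01602686,  0.02350484, -0.01873368]), 'finger_gap': 85.23328903780973}
scene [[447.79628503   0.         253.56038566]
 [  0.         447.79628503 191.85785028]
 [  0.           0.           1.        ]] [[-0.86050876  0.50934404 -0.00966046]
 [ 0.36059285  0.59558751 -0.71780799]
 [-0.35985758 -0.62116356 -0.69617409]] [ 516.88165655 -115.60585969 1177.78282732]
top [[384.35523172   0.         258.41235895]
 [  0.         384.35523172 185.81673372]
 [  0.           0.           1.        ]] [[ 0.01406925 -0.9994997  -0.02832669]
 [-0.99772624 -0.01216557 -0.06628993]
 [ 0.06591215  0.02919493 -0.99739824]] [-43.03737418 577.79221312 798.44363662]
```

View pics/top0.png

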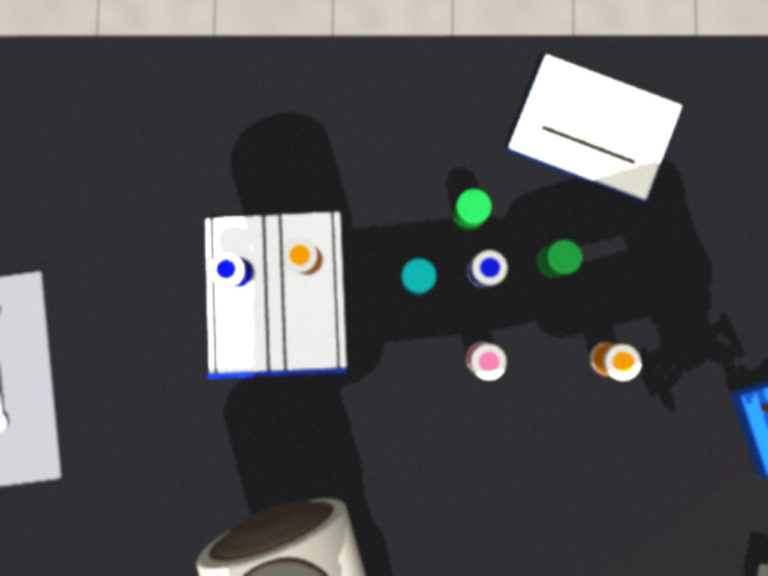

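View pics/scene0.png

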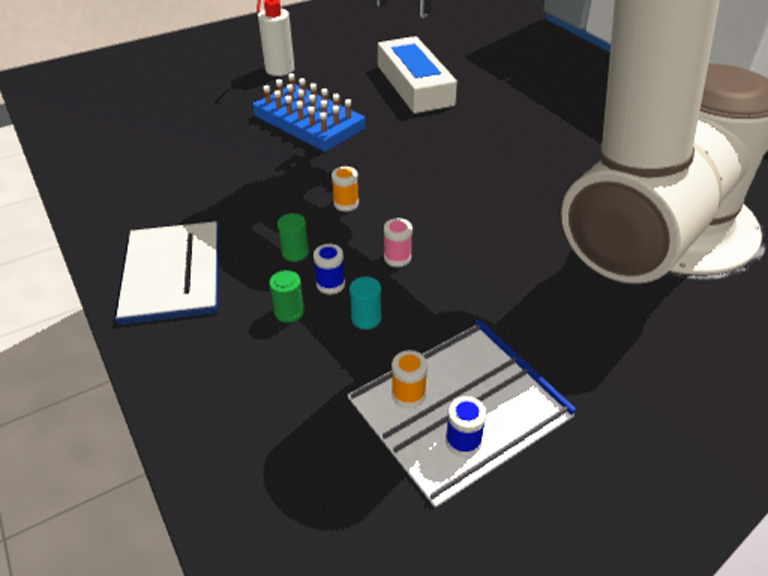

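```bash
cat > h.py <<'E'
import numpy as np,pickle,cv2
def ray(f,u,v,z):
    d=f["R"].T@np.linalg.inv(f["mtx"])@[u,v,1]; c=-f["R"].T@f["t"]
    return (c+d*(z-c[2])/d[2])[:2].round(1)
E
python3 - <<'E'
from h import *
d=pickle.load(open("f0.pkl","rb"))
P=dict(old=(226,269,76),amb=(300,255,76),new=(489,268,68),pink=(488,361,68),spare=(622,361,68),g1=(473,207,68),g2=(565,257,68),teal=(419,275,68),
bl=(206,218,16),br=(340,212,16),fl=(208,376,18),fr=(346,371,18))
for k,(u,v,z) in P.items(): print(k,ray(d["top"],(u+.5)/1.5-.5,(v+.5)/1.5-.5,z))
P=dict(old=(467,411,76),amb=(409,363,76),new=(328,254,68),g1=(286,281,68),g2=(293,223,68),teal=(366,288,68),fl=(573,410,18),fr=(479,323,18),br=(350,396,16),bl=(434,503,16))
for k,(u,v,z) in P.items(): print("s",k,ray(d["scene"],(u+.5)/1.5-.5,(v+.5)/1.5-.5,z))
E
```

```text
old [585.2 178.3]
amb [605.   79.9]
new [ 591.3 -170.9]
pink [ 468.8 -169.9]
spare [ 471.6 -343.8]
g1 [ 672.8 -149.4]
g2 [ 607.  -270.9]
teal [580.8 -78.2]
bl [663.5 228.7]
br [674.   34.8]
fl [437.7 217.2]
fr [448.   21.6]
s old [585.3 178.3]
s amb [605.1  80. ]
s new [ 592.5 -169.7]
s g1 [ 672.6 -148.4]
s g2 [ 605.8 -265.9]
s teal [579.9 -75.1]
s fl [438.1 216.7]
s fr [450.1  29.4]
s br [675.2  46.1]
s bl [665.2 231.6]
```

```bash
cat >> h.py <<'E'
from workcell import arm,jaws,readout,cams
from scipy.spatial.transform import Rotation as Ro
def ori(a,q6=None):
    x=np.array([0,0,-1.]);z=np.array([np.cos(np.radians(a)),np.sin(np.radians(a)),0])
    import warnings;warnings.simplefilter("ignore")
    return Ro.from_matrix(np.c_[x,np.cross(z,x),z]).as_euler("xyz",degrees=True)
def st():
    s=readout.get_state();print(round(s["time_s"],2),s["tool_pos"].round(1),s["wrist_force"].round(1),round(s["finger_gap"],1))
    return s
YAW=3.0; C=np.array([555.8,125.6])
def rw(x,y):
    c,s=np.cos(np.radians(YAW)),np.sin(np.radians(YAW));return C+[c*x-s*y,s*x+c*y]
E
python3 - <<'E'
from h import *
for n,p in dict(old=(585.2,178.3),front=rw(-85,50),new=(592,-170.3)).items():
    for a in (93,-87,56,-124): print(n,a,np.round(arm.inverse_kinematics([*p,120],ori(a)),0) if arm.inverse_kinematics([*p,120],ori(a)) is not None else None)
E
```

```text
old 93 [ 10.  16.  86.  -0.  78. -83.]
old -87 [10. 16. 86. -0. 78. 97.]
old 56 [ 10.  16.  86.  -0.  78. -46.]
old -124 [ 10.  16.  86.  -0.  78. 134.]
front 93 [ 11.   3. 101.  -0.  75. -82.]
front -87 [ 11.   3. 101.  -0.  75.  98.]
front 56 [ 11.   3. 101.  -0.  75. -45.]
front -124 [ 11.   3. 101.  -0.  75. 135.]
new 93 [ -23.   17.   85.    0.   78. -116.]
new -87 [-23.  17.  85.   0.  78.  64.]
new 56 [-23.  17.  85.  -0.  78. -79.]
new -124 [-23.  17.  85.  -0.  78. 101.]
```

```bash
python3 - <<'E'
from h import *
p=np.array([585.2,178.3]);o=ori(93)
arm.reach([*p,120],o); jaws.command_gripper(72)
arm.movel([*p,31],v=120); st()
jaws.command_gripper(40); s=st()
z=s["tool_pos"][2]
cv2.imwrite("pics/w1.png",cams.grab_frame("wrist")["pixels"])
arm.movel([*p,34],v=30); st()
g=rw(-75,50); 
lo=rw(-93,50)
m=p+(lo-p)*0.8
arm.movel([*m,34],v=70); st()
print(arm.movel([*lo,34],v=20,max_force=6)); st()
f=cams.grab_frame("top");cv2.imwrite("pics/t1.png",cv2.resize(f["pixels"][120:270,110:260],(750,750-150*1)[::1] if 0 else (600,600),interpolation=cv2.INTER_CUBIC))
E
```

```text
4.05 [585.6 178.4  31.8] [ 0.3 -0.8 -0.6] 71.9
4.41 [585.6 178.3  32. ] [-1.8 -0.4  6.6] 44.7
4.71 [585.3 178.3  34.3] [ 0.  -0.6 -1.9] 45.0
6.29 [485.6 172.2  34. ] [ 0.1  1.2 -2.1] 44.7
True
7.18 [467.2 171.1  34.2] [ 5.   0.2 -1.3] 45.3
```

View pics/t1.png

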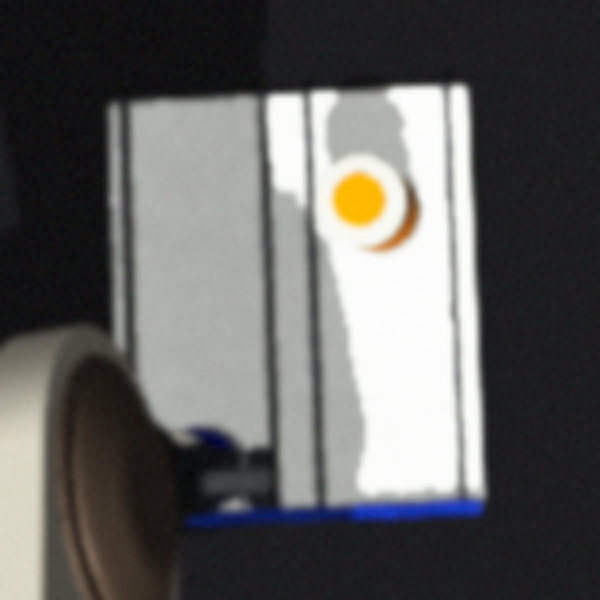

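View pics/w1.png

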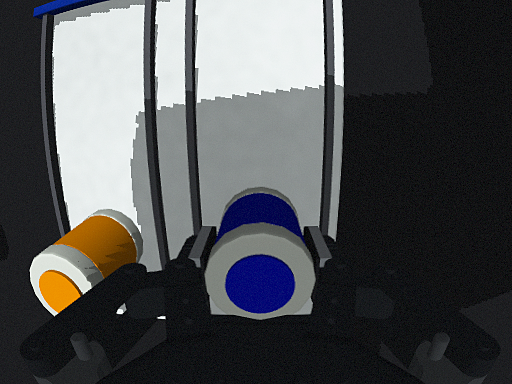

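```bash
python3 - <<'E'
from h import *
p=np.array([467.4,171.1])
arm.movel([*p,30.5],v=30,max_force=5); st()
jaws.command_gripper(70); st()
arm.movel([*p,130],v=150)
n=np.array([592.,-170.3])
arm.reach([*n,135],ori(56)); st()
f=cams.grab_frame("top");cv2.imwrite("pics/t2.png",cv2.resize(f["pixels"][120:270,110:260],(600,600),interpolation=cv2.INTER_CUBIC))
pickle.dump(f,open("f2.pkl","wb"))
cv2.imwrite("pics/w2.png",cams.grab_frame("wrist")["pixels"])
E
```

```text
7.44 [468.3 171.3  31.3] [-0.2  0.8  6. ] 44.9
7.81 [467.9 171.1  30.9] [ 0.4 -0.1 -0.6] 70.0
9.97 [ 592.  -169.1  135. ] [-0.2  0.6 -0.1] 70.1
```

View pics/t2.png

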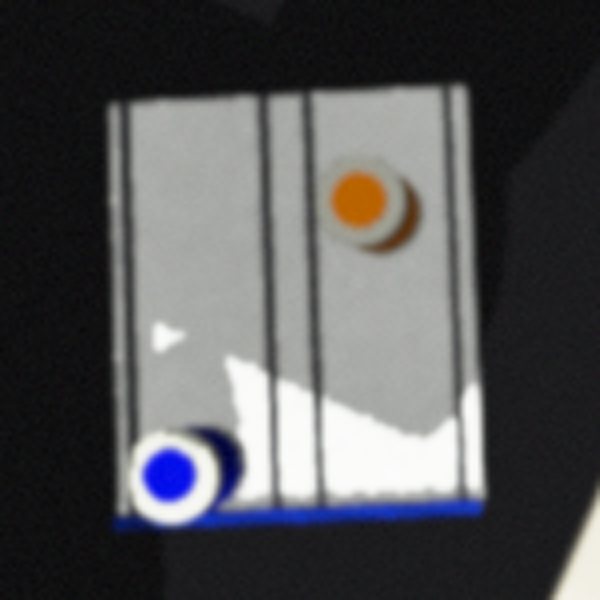

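View pics/w2.png

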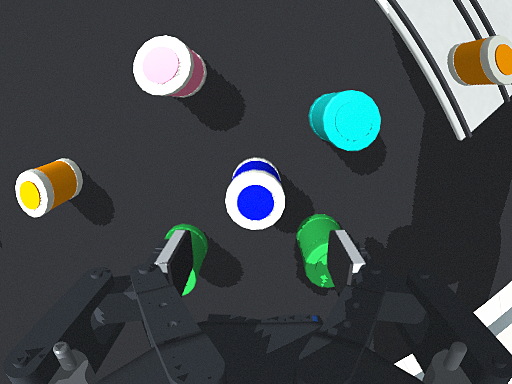

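```bash
python3 - <<'E'
from h import *
f=pickle.load(open("f2.pkl","rb")); print("old",ray(f,110+169.5/4-.5,120+474.5/4-.5,76))
n=np.array([592.,-170.3])
print(arm.movel([*n,23],v=100,max_force=12)); st()
jaws.command_gripper(40); st()
arm.movel([*n,30],v=30); st()
arm.movel([*n,140],v=130)
t=np.array([518.9,173.8])
arm.reach([*t,140],ori(93)); arm.movel([*t,60],v=100);arm.pause(.2); st()
f=cams.grab_frame("wrist");cv2.imwrite("pics/w3.png",f["pixels"])
E
```

```text
old [468.5 171.7]
False
11.34 [ 592.3 -170.4   23.7] [0.5 0.9 0.6] 70.1
11.68 [ 592.3 -170.5   23.8] [-1.7 -0.3  5.7] 44.6
12.07 [ 592.  -170.3   30.2] [-0.1  0.2 -2.2] 44.6
15.54 [519.2 173.9  60.5] [-0.8 -0.3 -2.3] 44.9
```

View pics/w3.png

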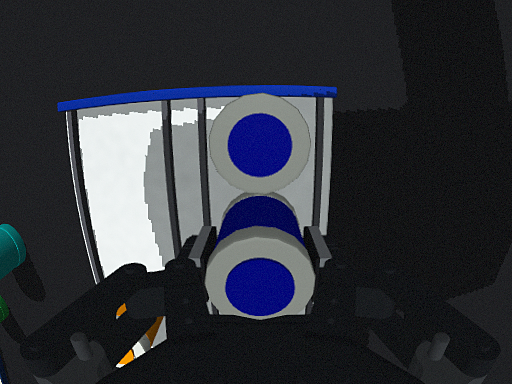

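The new cartridge (dot at 260,287) is held upright directly behind the old one (dot at 260,145), which is at the stop and in the same lane. I'll lower it gently now.

```bash
python3 - <<'E'
from h import *
t=np.array([518.9,173.8])
arm.movel([*t,36],v=60)
print(arm.movel([*t,28.5],v=12,max_force=4)); s=st()
jaws.command_gripper(70); st()
arm.movel([*t,130],v=100)
arm.reach([350,-350,230],ori(56)); st()
f=cams.grab_frame("top")
cv2.imwrite("pics/t4.png",cv2.resize(f["pixels"][100:300,100:460],(792,440),interpolation=cv2.INTER_CUBIC))
pickle.dump(f,open("f4.pkl","wb"))
g=cams.grab_frame("scene")
cv2.imwrite("pics/s4.png",cv2.resize(g["pixels"][180:340,200:400],(750,600),interpolation=cv2.INTER_CUBIC))
E
```

```text
True
16.58 [519.1 173.8  31.8] [-0.2 -0.5  6.9] 44.6
16.95 [518.5 173.7  31.1] [-0.   1.2 -0.1] 69.7
20.11 [ 350.5 -349.5  229.8] [ 0.6  0.6 -0.9] 69.9
```

View pics/t4.png

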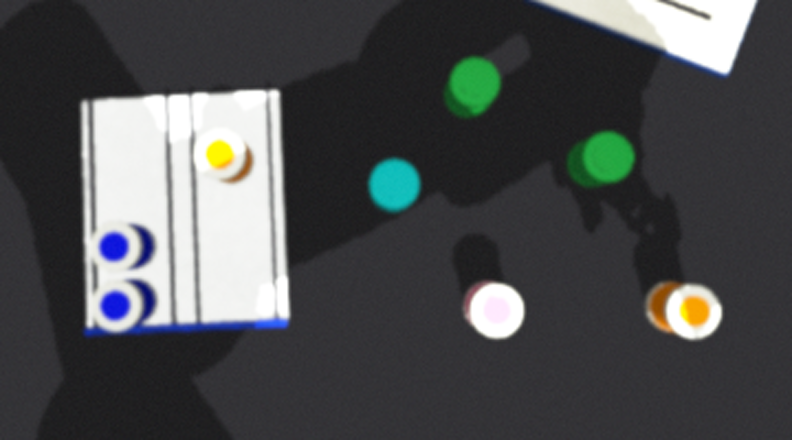

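View pics/s4.png

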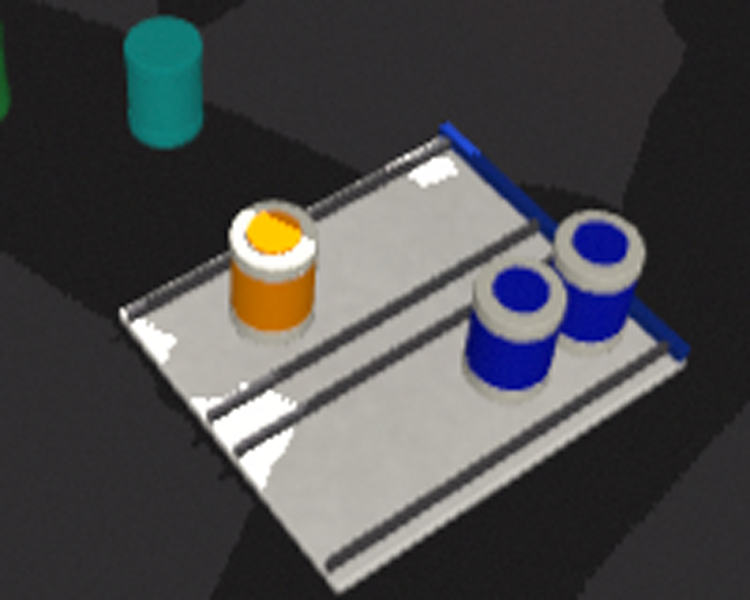

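```bash
python3 - <<'E'
from h import *
f=pickle.load(open("f4.pkl","rb"))
for u,v in((115,305),(114,246),(219,154)): print(ray(f,100+(u+.5)/2.2-.5,100+(v+.5)/2.2-.5,76))
arm.finish_job(); st()
E
```

```text
[468.  171.5]
[520.8 174.1]
[605.2  81.1]
the job is handed in; nothing more can be done
the job is handed in; nothing more can be done
```

The blue lane is restocked first-in-first-out, and the job was handed in at about 20 s of the 51 s allowed.

- **Old blue cartridge:** I gripped it, lifted it about 2 mm, and moved it forward in its lane until it touched the front stop. I then set it down and let go. The last top picture puts its centre at (468.0, 171.5) mm; the expected front place was (468.3, 171.1).
- **New blue cartridge:** I then took it from the bench and lowered it slowly into the same lane until it touched the floor, at about 7 N. The last picture puts it at (520.8, 174.1) mm. That is about 53 mm behind the old one, so the gap is 5–7 mm.
- **Other cartridges:** The amber one in the rack is within about 1 mm of its first measured place. The pink and spare amber look unmoved in the last pictures, though I did not re-measure them.

In the last pictures both blue cartridges stand upright, and the arm was well clear of everything at hand-in. No check failed. The old cartridge's touch on the stop is known only to about 1 mm: the arm read 467.2 mm in x at contact and 467.9–468.3 mm as it was set down and released.

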